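# Span-calibrate the bench balance with its recessed CAL button

### The job

Calibrate the balance: set the largest of the three steel check weights gently upright in the middle of the weighing pan and let go of it. With the weight standing there, take the metal stylus from its rest, push the spring button sunk in the small hole in the balance's front all the way in with the stylus tip and hold it in for at least a full second, then let it spring out and lay the stylus back in both notches of its rest. Leave the weight on the pan, the other two weights in their tray, and do not knock over the amber vial beside the balance.

Things in the scene. Friction and masses are not known exactly. Their poses are not given: they have to be found in the camera images.
- balance: Fixed bench balance: white housing 160 mm wide (y), 192 mm deep (x -99 to 93 mm), top 56 mm high. Origin on the worktop under its centre; +x from its front to its back, +z up. Sloping panel with display and keys on the front of the top (to 70 mm high), round pan behind it. Grey front fascia: a vertical face at x = -99 mm, 12 to 54 mm high.
- bore_mouth (a point): Centre of the mouth of the only small round hole in the front fascia (right of the middle seen from the front, 40 mm above the worktop), ringed with steel. Hole 10 mm in diameter, level, running along the balance's +x; the face of the spring button in it lies 8 mm behind the mouth. Axes as the balance.
- pan: Round steel weighing pan, 104 mm in diameter, flat, fixed to the balance. Origin at the centre of its top face, 75 mm above the worktop; a circle of 44 mm diameter is engraved round the centre.
- cal_button (a joint): How far the button in the hole is pushed in: 0 m = out, 0.004 m = fully in. It springs out by itself; 1.4 N starts it, 3.2 N holds it fully in.
- button_face (a point): Centre of the outer face of the button (9 mm in diameter); moves along the balance's +x as it is pushed.
- weight_large: Largest check weight (200 g), steel: cylinder 29 mm in diameter and 34 mm tall, then a narrow neck and a knob 18 mm in diameter (from 47 to 58 mm); 58 mm tall in all. Origin at the centre of its underside, z up. At the start it stands in any of the three places of the wooden tray.
- weight_medium: Medium check weight (100 g), same shape, 23 mm in diameter, 44 mm tall. Origin at the centre of its underside.
- weight_small: Small check weight (50 g), same shape, 18 mm in diameter, 35 mm tall. Origin at the centre of its underside.
- weight_tray: Shallow wooden tray, fixed, 62 mm (x) by 164 mm (y), floor 6 mm and rim 14 mm above the worktop; the weights stand on its floor in a row along y, 50 mm apart. Origin at the worktop under its centre.
- stylus: Stylus lying in its rest: round aluminium handle 10 mm in diameter, 98 mm long, with a steel shaft 4 mm in diameter. Origin on its axis at the middle of the handle; +x along it to the tip. 30 g.
- stylus_tip (a point): Rounded end of the stylus shaft, 88 mm from the handle's middle along the stylus's +x.
- stylus_rest: Fixed grey rest: base 78 (x) by 46 (y) by 5 mm, two notched cross walls 8 mm thick at x = -31 and +31 mm, notch bottoms 27 mm above the worktop, sloping sides up to 35 mm. Between the walls the handle hangs free to be grasped. Origin on the worktop under the centre, +x along the stylus as it starts. When home, the stylus axis is 32 mm above the worktop.
- vial: Amber glass vial, 44 mm in diameter, 76 mm tall, a bystander standing to the right of the balance; origin at the centre of its underside.

How it is judged:
By the outcome, as a careful person would: the job done as asked, in the order asked, and still so for the second after the job is handed in, with the robot touching nothing.
It also fails if it takes over 72 s, if anything falls off the work surface, if the arm or the gripper's body presses on something with over 40 N, if the wrist force passes 120 N, or if a joint passes its speed limit or range.

### The arm

A 7-joint arm with a two-finger parallel gripper is mounted at the origin on a cart in front of the work surface, level with it; the furniture and walls round the work are solid. World frame = base frame: x ahead of the robot, y to its left, z up, the work surface at z = 0. Lengths are in m, angles in rad, forces in N, time in s.
With the tool pointing down it reaches from about 0.425 to 0.95 m from the base axis. Payload 4.7 kg.
Tool frame: the origin (TCP) lies between the finger pads; the fingertips stand 8 mm ahead of it and the grasp point (between the pads) lies 11 mm behind it; z points along the fingers, y is the line along which they close (so a half turn about z gives the same grasp; the last joint's range is limited). The gripper opens to 87 mm and grips with 3 to 60 N. Pads are 19 mm wide; open, the fingers measure 117 mm over their backs; the gripper's body (75 mm by 190 mm) begins 51 mm behind the grasp point.
Start: joints at [1.267, 0.469, -0.049, 1.532, 0.024, 1.141, -0.082], TCP at [0.183, -0.65, 0.231] pointing down, gripper open.
Joint ranges: [-2.59, 2.59], [-0.33, 1.99], [-1.39, 1.29], [0.1, 2.45], [-1.04, 4.18], [0.21, 1.99], [-2.66, 2.66]. Speed limits (rad/s): [2.57, 2.57, 3.14, 3.14, 3.14, 3.14, 3.14].

### API

Orientations are given as [roll, pitch, yaw] about the fixed x, y, z axes, in that order (R = Rz(yaw) Ry(pitch) Rx(roll)).
In Python, from rig import * gives the robot as it stands.
- The arm moves only by the tool step_arm, never from a script. Its argument "plan" is a list of rows, each an object of numbers: "rx", "ry", "rz": the turn, a rotation vector about the world's x, y, z in degrees; "dx", "dy", "dz": the shift along the world's x, y, z in m; "jaw": the finger opening in m, from 0 to 0.087. In form: [{"rx": .., "ry": .., "rz": .., "dx": .., "dy": .., "dz": .., "jaw": ..}, ...]. A call has 1 to 8 rows; each row shifts and turns the commanded pose from where the row before left it; what a row does not reach is not made up. A row lasts 1/12 s, in which the tool goes at most 41.7 mm and 7.16 degrees, less where a joint would pass 70% of its speed; a pose out of reach is approached as far as the arm can. A call with a gripper value outside its range is refused whole. The fingers move at their own pace and stop on an object; the grip force is fixed at half the most. Time passes only in rows, so rows that do not move let the fingers close. It gives the time, the measured TCP pose, the force, the opening and the grip force at its end, in the units of the state.
- sense(): the state, without advancing time (a new reading comes with each control period).
- grab_frame(name): name is "scene" or "top" or "wrist"; returns (picture, depth): 420x560x3 uint8, red, green, blue; 420x560 float32, m along the optical axis (not along the pixel's ray), 0 where there is no reading.
- camera_info(name): a dict with "fx", "fy", "cx", "cy" (pixels), "eye" and "attitude" of the camera in the world. Camera axes: x right, y down, z forward; pixel columns grow to the right and rows downward; lengths in m; the calibration is good to about 2 mm. A picture is of the moment at which its call begins: read the wrist's pose just before it. camera_info takes no time and is no camera call; for the wrist camera it gives the pose at the moment of the call.
- job_done(): hands the job in; it is judged then, once.
Trained networks look in the newest picture that a camera, given by its name, has taken for a name from the list of things; names that differ only in an ending like _2 or _b are one class to them, and where a whole thing is asked for, a point or a joint stands for the part that bears it (a point fixed in the world has none). Each returns a list of dicts, best first, with "confidence" (0 to 1); they miss things now and then, are a little off and sometimes report something else, mostly with a low value. They report only what shows in the picture. A call takes as long as a camera call.
- look_for(camera, target): "location" ([column, row] as shares, 0 to 1, of the picture: columns of its width, rows of its height, amid what is visible of it).
- masks_of(camera, target): "mask" (420x560 bool, what is visible of it) and "location" ([column, row] as shares, 0 to 1, of the picture: columns of its width, rows of its height, amid what is visible of it).
The state is a dict: "time": time; "joint_positions": joint angles; "dq": joint speeds; "joint_efforts": joint torques, N m; "tool_pos": TCP position; "eef_rot": TCP orientation; "ft_force": force on the tool from outside, world axes, zero at the start; "torque": the same for the moment, N m; "finger_gap": finger opening in m; "grasp_force": force on a finger pad.
Only numpy, scipy, OpenCV 4.12 (cv2) and the standard library are available. Lean on these libraries where they do the work, as an engineer would, in place of code of your own. Each camera call takes 0.05 s, during which the arm holds its last target. There are 200 camera calls.

## Working session

There is one attempt and no reset: what is moved stays moved. The work goes in short steps, Python scripts to look and compute and a tool call to move; the robot and the scene stay as the last step left them, time stands still between calls to the robot, and variables do not carry over. Pictures are saved under pics/ and viewed, at most 12 in all, crops included, and the job is handed in when it is done.

Besides the shell and the picture viewer there is one more tool, called after "Request:" as a command line: name --argument value ..., lists and objects as JSON in quotes. step_arm: Moves the arm, as the interface text tells. Its arguments: {"type":"object","properties":{"plan":{"type":"array"}},"required":["plan"]}

```bash
ls; mkdir -p pics
cat > h.py <<'E'
from rig import *
import numpy as np, cv2
from scipy.spatial.transform import Rotation as R
def cam(n):
    c=camera_info(n); a=np.array(c["attitude"]); 
    Rm=R.from_euler('xyz',a).as_matrix() if a.shape==(3,) else (a if a.shape==(3,3) else R.from_quat(a).as_matrix())
    return c,Rm,np.array(c["eye"])
def pts(n,depth,mask=None):
    c,Rm,e=cam(n); v,u=np.mgrid[0:420,0:560]
    P=np.stack([(u-c["cx"])/c["fx"]*depth,(v-c["cy"])/c["fy"]*depth,depth],-1)@Rm.T+e
    return P
def save(n,im): cv2.imwrite("pics/"+n+".png",im[...,::-1])
E
python3 - <<'E'
from h import *
print(sense())
for n in("scene","top"):
    print(camera_info(n))
    im,d=grab_frame(n); save(n,im); np.savez("/tmp/%s.npz"%n,im=im,d=d)
    P=pts(n,d)
    for t in("weight_large","weight_medium","weight_small","weight_tray","stylus","stylus_rest","vial","pan","balance","bore_mouth"):
        try: r=masks_of(n,t)[:2]
        except Exception as ex: print(t,ex); continue
        for q in r:
            m=q["mask"]&(d>0); p=P[m]
            print(n,t,round(q["confidence"],2),np.round(np.array(q["location"])*[560,420]),m.sum(), np.round(np.median(p,0),4) if len(p) else'',np.round(np.percentile(p,[2,98],axis=0),3).tolist() if len(p) else '')
print(sense()["time"])
E
```

```text
pics
{'time': 0.0, 'joint_positions': array([ 1.26709226,  0.46944608, -0.04862953,  1.53370916,  0.02410478,
        1.14101085, -0.0823142 ]), 'dq': array([ 0.00099092, -0.00087095,  0.00050642,  0.00020144,  0.00031937,
       -0.00088726,  0.00115006]), 'joint_efforts': array([ 3.09701582e-04, -5.07972729e+01, -8.04975349e-02, -2.36152089e+01,
       -6.14383514e-02,  3.78999487e-02,  1.90420578e-04]), 'tool_pos': array([ 0.1830327 , -0.64908862,  0.22948997]), 'eef_rot': array([-3.13960620e+00,  6.30328825e-05,  2.74854743e-01]), 'ft_force': array([0.40532229, 0.37153837, 0.49583211]), 'torque': array([0.04964926, 0.01192285, 0.03625529]), 'grasp_force': 0.0, 'finger_gap': 0.08713524855736438}
{'fx': 400.28947874116324, 'fy': 400.28947874116324, 'cx': 284.00625789826387, 'cy': 198.74583474440996, 'eye': array([-0.2607899 ,  0.40000669,  0.78024133]), 'attitude': array([-2.21922471,  0.01413481, -2.12702478])}
scene weight_large 0.61 [181. 281.] 203 [0.4291 0.2746 0.0398] [[0.423, 0.261, 0.013], [0.444, 0.286, 0.066]]
scene weight_medium 0.44 [143. 303.] 134 [0.4241 0.3724 0.033 
[... 1407 characters left out ...]
089] [[0.405, 0.242, 0.001], [0.465, 0.398, 0.02]]
top stylus 0.6 [267. 234.] 107 [ 0.4516 -0.0264  0.0357] [[0.405, -0.044, 0.005], [0.489, -0.006, 0.04]]
top stylus_rest 0.82 [256. 236.] 322 [ 0.4459 -0.0232  0.0065] [[0.41, -0.056, -0.001], [0.484, 0.006, 0.038]]
top vial 0.75 [414. 213.] 253 [ 0.5137 -0.4647  0.0647] [[0.495, -0.489, 0.003], [0.535, -0.453, 0.08]]
top pan 0.85 [358. 179.] 1022 [ 0.6033 -0.3008  0.0745] [[0.557, -0.347, 0.068], [0.649, -0.254, 0.081]]
top balance 0.68 [348. 195.] 3713 [ 0.5649 -0.2778  0.061 ] [[0.466, -0.373, 0.033], [0.667, -0.186, 0.079]]
top bore_mouth 0.97 [353. 195.] 3748 [ 0.5656 -0.278   0.0609] [[0.466, -0.375, 0.026], [0.667, -0.186, 0.079]]
1.1
```

Run:
```python
import numpy as np,cv2
a=np.load('/tmp/scene.npz')['im'];b=np.load('/tmp/top.npz')['im']
x=cv2.resize(a[110:340,110:430],(800,575),interpolation=cv2.INTER_CUBIC)
y=cv2.resize(b[130:290,100:440],(800,376),interpolation=cv2.INTER_CUBIC)
cv2.imwrite('pics/s1.png',x[...,::-1]);cv2.imwrite('pics/t1.png',y[...,::-1])
```

```text
(no output)
```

View pics/s1.png

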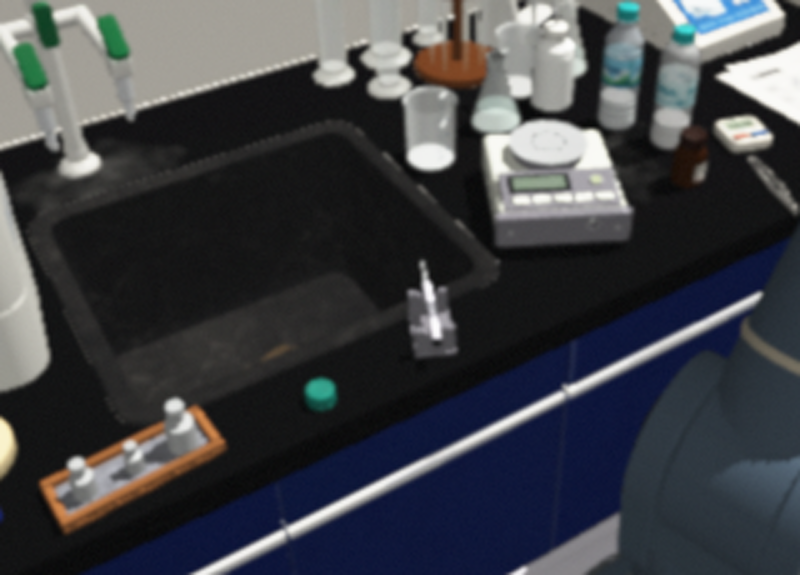

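View pics/t1.png

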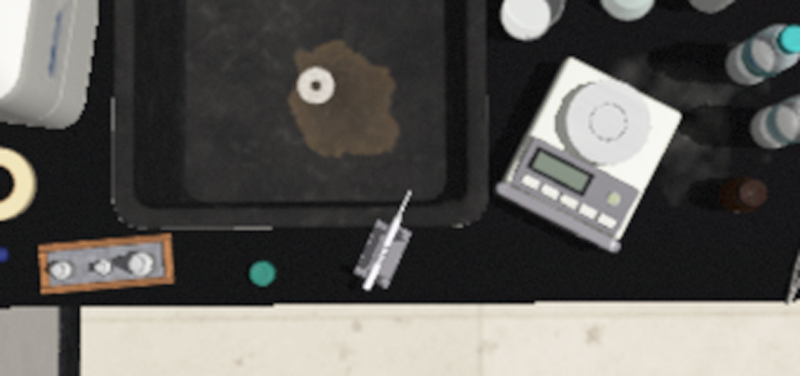

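The scene picture shows the large weight as the rightmost in the tray (crop px ~180,430), the stylus lying in its rest pointing to the back right (430,310), and a dark hole in the balance front (590,223). The top picture shows the balance turned about -28° and the stylus about -23°.

Request:
step_arm --plan '[{"dx": 0.02, "dy": 0.033, "dz": 0.009, "rz": -3.5}, {"dx": 0.02, "dy": 0.033, "dz": 0.009, "rz": -3.5}, {"dx": 0.02, "dy": 0.033, "dz": 0.009, "rz": -3.5}, {"dx": 0.02, "dy": 0.033, "dz": 0.009, "rz": -3.5}, {"dx": 0.02, "dy": 0.033, "dz": 0.009, "rz": -3.5}, {"dx": 0.02, "dy": 0.033, "dz": 0.009, "rz": -3.5}, {"dx": 0.02, "dy": 0.033, "dz": 0.009, "rz": -3.5}, {"dx": 0.02, "dy": 0.033, "dz": 0.009, "rz": -3.5}]'

```text
$.plan[0]: bad value
```

Request:
step_arm --plan '[{"dx": 0.02, "dy": 0.033, "dz": 0.009, "rz": -3.5}, {"dx": 0.02, "dy": 0.033, "dz": 0.009, "rz": -3.5}, {"dx": 0.02, "dy": 0.033, "dz": 0.009, "rz": -3.5}, {"dx": 0.02, "dy": 0.033, "dz": 0.009, "rz": -3.5}, {}, {}]'

```text
$.plan[0]: bad value
```

Run:
```python
from h import *
s=sense();print(s["time"],s["tool_pos"],s["eef_rot"],s["joint_positions"])
print(camera_info("wrist"))
im,d=grab_frame("wrist"); save("w1",im); np.savez("/tmp/w1.npz",im=im,d=d,P=pts("wrist",d))
for t in("pan","bore_mouth"):
    for q in look_for("wrist",t)[:2]: print(t,q["confidence"],np.array(q["location"])*[560,420])
```

```text
1.1 [ 0.18322203 -0.64967764  0.23054767] [ 3.14155956e+00 -6.39281561e-05  2.74757374e-01] [ 1.26708102  0.4686433  -0.04858007  1.53249032  0.02406304  1.14100662
 -0.0823345 ]
{'fx': 377.6908349533139, 'fy': 377.6908349533139, 'cx': 282.62626419538236, 'cy': 210.9809176411567, 'eye': array([ 0.25890218, -0.62787383,  0.38518783]), 'attitude': array([ 2.85081653e+00, -7.74395535e-04, -1.29590119e+00])}
```

View pics/w1.png

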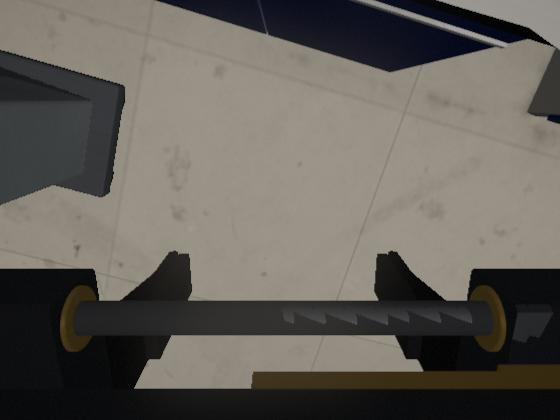

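The wrist picture only shows the floor and the gripper from the starting place (fingers near rows 250-350); the moves were refused because each row needs all the keys.

Request:
step_arm --plan '[{"dx": 0.02, "dy": 0.033, "dz": 0.009, "rx": 0, "ry": 0, "rz": -3.5, "jaw": 0.087}, {"dx": 0.02, "dy": 0.033, "dz": 0.009, "rx": 0, "ry": 0, "rz": -3.5, "jaw": 0.087}, {"dx": 0.02, "dy": 0.033, "dz": 0.009, "rx": 0, "ry": 0, "rz": -3.5, "jaw": 0.087}, {"dx": 0.02, "dy": 0.033, "dz": 0.009, "rx": 0, "ry": 0, "rz": -3.5, "jaw": 0.087}, {"dx": 0.02, "dy": 0.033, "dz": 0.009, "rx": 0, "ry": 0, "rz": -3.5, "jaw": 0.087}, {"dx": 0.02, "dy": 0.033, "dz": 0.009, "rx": 0, "ry": 0, "rz": -3.5, "jaw": 0.087}, {"dx": 0.02, "dy": 0.033, "dz": 0.009, "rx": 0, "ry": 0, "rz": -3.5, "jaw": 0.087}, {"dx": 0.02, "dy": 0.033, "dz": 0.009, "rx": 0, "ry": 0, "rz": -3.5, "jaw": 0.087}]'

```text
time: 1.92
tool_pos: [0.3439, -0.3839, 0.3033]
eef_rot: [3.141, -0.001, -0.217]
ft_force: [1.9, -0.3, -0.0]
finger_gap: 0.0874
grasp_force: 0.0
```

Request:
step_arm --plan '[{"dx": 0.02, "dy": 0.033, "dz": 0, "rx": 0, "ry": 0, "rz": -3.5, "jaw": 0.087}, {"dx": 0.02, "dy": 0.033, "dz": 0, "rx": 0, "ry": 0, "rz": -3.5, "jaw": 0.087}, {"dx": 0.02, "dy": 0.033, "dz": 0, "rx": 0, "ry": 0, "rz": -3.5, "jaw": 0.087}, {"dx": 0.02, "dy": 0.033, "dz": 0, "rx": 0, "ry": 0, "rz": -3.5, "jaw": 0.087}, {"dx": 0, "dy": 0, "dz": 0, "rx": 0, "ry": 0, "rz": 0, "jaw": 0.087}, {"dx": 0, "dy": 0, "dz": 0, "rx": 0, "ry": 0, "rz": 0, "jaw": 0.087}]'

```text
time: 2.42
tool_pos: [0.4245, -0.2514, 0.3029]
eef_rot: [-3.142, -0.001, -0.452]
ft_force: [-0.8, -0.5, -0.6]
finger_gap: 0.087
grasp_force: 0.0
```

Run:
```python
from h import *
s=sense();print(s["time"],s["tool_pos"],s["eef_rot"],s["joint_positions"])
print(camera_info("wrist"))
im,d=grab_frame("wrist"); save("w1",im); np.savez("/tmp/w1.npz",im=im,d=d,P=pts("wrist",d))
for t in("pan","bore_mouth"):
    for q in look_for("wrist",t)[:2]: print(t,q["confidence"],np.array(q["location"])*[560,420])
```

```text
2.4167 [ 0.42447724 -0.25138848  0.30287708] [-3.14154232e+00 -6.62622440e-04 -4.52142935e-01] [ 0.6445279   0.11945184 -0.21488767  1.84520822  0.02745718  1.17912405
 -1.60228072]
{'fx': 377.6908349533139, 'fy': 377.6908349533139, 'cx': 282.62626419538236, 'cy': 210.9809176411567, 'eye': array([ 0.49511978, -0.28532457,  0.45754762]), 'attitude': array([ 2.85197748e+00, -6.57808314e-04, -2.02281379e+00])}
pan 0.81 [244.384  13.398]
bore_mouth 0.67 [246.12   62.706]
```

View pics/w1.png

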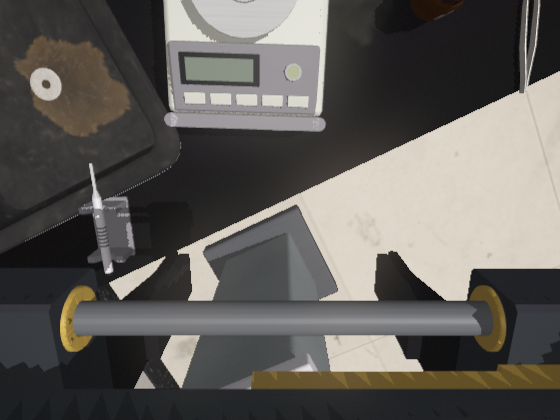

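The wrist picture shows the balance front (fascia edge from (172,120) to (320,125)), pan at the top edge, and stylus in rest at (93-110,165-270); the fascia face itself is hidden from this angle.

Run:
```python
from h import *
w=np.load('/tmp/w1.npz'); t=np.load('/tmp/top.npz'); Pt=pts("top",t['d'])
for n,P in(("w",w['P']),("t",Pt)):
    m=(P[...,2]>.045)&(P[...,2]<.09)&(P[...,0]>.43)&(P[...,0]<.72)&(P[...,1]<-.15)&(P[...,1]>-.43)
    k,l,s,_=cv2.connectedComponentsWithStats(m.astype(np.uint8)); i=1+np.argmax(s[1:,4]); q=P[l==i]
    print(n,len(q),cv2.minAreaRect((q[:,:2]*1000).astype(np.float32)))
    # front edge
    a=np.radians(-27.5); u=np.array([np.cos(a),np.sin(a)]);v=np.array([-u[1],u[0]])
    X=q[:,:2]@u;Y=q[:,:2]@v
    ys=np.linspace(np.percentile(Y,6),np.percentile(Y,94),30)
    f=[[y,np.percentile(X[abs(Y-y)<.004],1)] for y in ys if (abs(Y-y)<.004).sum()>5]; f=np.array(f)
    c=np.polyfit(f[:,0],f[:,1],1); print("front slope deg",np.degrees(np.arctan(c[0])),'-> yaw',-27.5-np.degrees(np.arctan(c[0])), "Yrange",np.percentile(Y,[.5,99.5]),"X",np.percentile(X,[.5,99.5]))
    pm=q[(q[:,2]>.072)&(q[:,2]<.079)]
    print(cv2.minEnclosingCircle((pm[np.linalg.norm(pm[:,:2]-[.604,-.301],axis=1)<.056][:,:2]*1000).astype(np.float32)))
# stylus
for n,P in(("w",w['P']),("t",Pt)):
    m=(P[...,2]>.030)&(P[...,2]<.045)&(P[...,0]>.38)&(P[...,0]<.56)&(P[...,1]<.03)&(P[...,1]>-.11)
    q=P[m]; c=q.mean(0); uu=np.linalg.svd(q-c)[2][0]; s=(q-c)@uu
    print(n,"stylus",len(q),c,uu,np.degrees(np.arctan2(uu[1],uu[0])),s.min(),s.max(),c+uu*s.min(),c+uu*s.max(),np.percentile(q[:,2],[50,95]))
# weights top
m=(Pt[...,2]>.02)&(Pt[...,0]>.38)&(Pt[...,0]<.48)&(Pt[...,1]>.22)&(Pt[...,1]<.42)
k,l,s,_=cv2.connectedComponentsWithStats(m.astype(np.uint8))
for i in range(1,k):
    if s[i,4]>5:
        q=Pt[l==i]; kn=q[q[:,2]>q[:,2].max()-.01]; print(s[i,4],q.mean(0),kn.mean(0),kn.max(0),kn.min(0))
```

```text
w 20349 ((537.7646484375, -265.2248229980469), (167.87425231933594, 123.16671752929688), 64.0001220703125)
front slope deg 0.47006277319250683 -> yaw -27.970062773192506 Yrange [-0.06811966  0.08995693] X [0.54090109 0.6589399 ]
((586.0852661132812, -293.0609436035156), 47.29671096801758)
t 3622 ((567.6539306640625, -282.50225830078125), (166.1864013671875, 192.6878662109375), 62.00932693481445)
front slope deg 0.5559983530790388 -> yaw -28.05599835307904 Yrange [-0.06665711  0.09111402] X [0.53857958 0.72792098]
((603.1722412109375, -300.83367919921875), 51.95449447631836)
w stylus 1226 [ 0.45600797 -0.02989532  0.03461526] [-0.91070208  0.41296737  0.00892548] 155.60758781954002 -0.07769385208082434 0.059365321476701 [ 0.52676392 -0.06198035  0.03392181] [ 0.40194385 -0.00537938  0.03514513] [0.03494089 0.03733395]
t stylus 184 [ 0.45130942 -0.02673171  0.03536317] [-0.91196215  0.41027025 -0.00183336] 155.7781442443395 -0.07963755421878223 0.0567891513894745 [ 0.52393586 -0.05940463  0.03550918] [ 0.39951987 -0.00343281  0.03525906] [0.03519042 0.04003119]
89 [0.43602336 0.26793445 0.04764454] [0.43576952 0.27153084 0.0647211 ] [0.4428313  0.27894998 0.07058458] [0.42860293 0.26253755 0.0610387 ]
61 [0.42952465 0.36763148 0.03897353] [0.42925573 0.37053487 0.05113   ] [0.43500452 0.37705157 0.05682096] [0.42348999 0.36310067 0.0468801 ]
34 [0.43238543 0.31890968 0.03353348] [0.43234025 0.32110986 0.04159828] [0.43728365 0.32626728 0.04646118] [0.42857759 0.31641077 0.03853831]
```

Request:
step_arm --plan '[{"dx": 0.005, "dy": 0.033, "dz": 0, "rx": 0, "ry": 0, "rz": 7, "jaw": 0.087}, {"dx": 0.005, "dy": 0.033, "dz": 0, "rx": 0, "ry": 0, "rz": 7, "jaw": 0.087}, {"dx": 0.005, "dy": 0.033, "dz": 0, "rx": 0, "ry": 0, "rz": 7, "jaw": 0.087}, {"dx": 0.005, "dy": 0.033, "dz": 0, "rx": 0, "ry": 0, "rz": 7, "jaw": 0.087}, {"dx": 0.005, "dy": 0.033, "dz": 0, "rx": 0, "ry": 0, "rz": 7, "jaw": 0.087}, {"dx": 0.005, "dy": 0.033, "dz": 0, "rx": 0, "ry": 0, "rz": 7, "jaw": 0.087}, {"dx": 0.005, "dy": 0.033, "dz": 0, "rx": 0, "ry": 0, "rz": 7, "jaw": 0.087}, {"dx": 0.005, "dy": 0.033, "dz": 0, "rx": 0, "ry": 0, "rz": 7, "jaw": 0.087}]'

```text
time: 3.23
tool_pos: [0.4633, 0.01, 0.3027]
eef_rot: [3.141, -0.0, 0.522]
ft_force: [1.0, -0.3, -0.7]
finger_gap: 0.0872
grasp_force: 0.0
```

Request:
step_arm --plan '[{"dx": -0.003, "dy": 0.033, "dz": -0.01, "rx": 0, "ry": 0, "rz": 7, "jaw": 0.06}, {"dx": -0.003, "dy": 0.033, "dz": -0.015, "rx": 0, "ry": 0, "rz": 7, "jaw": 0.06}, {"dx": -0.003, "dy": 0.033, "dz": -0.015, "rx": 0, "ry": 0, "rz": 7, "jaw": 0.06}, {"dx": -0.003, "dy": 0.033, "dz": -0.015, "rx": 0, "ry": 0, "rz": 7, "jaw": 0.06}, {"dx": -0.003, "dy": 0.033, "dz": -0.015, "rx": 0, "ry": 0, "rz": 7, "jaw": 0.06}, {"dx": -0.003, "dy": 0.033, "dz": -0.015, "rx": 0, "ry": 0, "rz": 7, "jaw": 0.06}, {"dx": -0.003, "dy": 0.033, "dz": -0.01, "rx": 0, "ry": 0, "rz": 7, "jaw": 0.06}, {"dx": -0.003, "dy": 0.02, "dz": 0, "rx": 0, "ry": 0, "rz": 7, "jaw": 0.06}]'

```text
time: 3.9
tool_pos: [0.4384, 0.2624, 0.2056]
eef_rot: [-3.138, 0.0, 1.503]
ft_force: [-0.5, -0.4, 0.6]
finger_gap: 0.0604
grasp_force: 0.0
```

Request:
step_arm --plan '[{"dx": 0, "dy": 0, "dz": 0, "rx": 0, "ry": 0, "rz": 7, "jaw": 0.06}, {"dx": 0, "dy": 0, "dz": 0, "rx": 0, "ry": 0, "rz": 1, "jaw": 0.06}, {"dx": 0, "dy": 0, "dz": 0, "rx": 0, "ry": 0, "rz": 0, "jaw": 0.06}]'

```text
time: 4.15
tool_pos: [0.4401, 0.2597, 0.2071]
eef_rot: [-3.141, 0.001, 1.631]
ft_force: [0.3, -0.8, -0.2]
finger_gap: 0.0599
grasp_force: 0.0
```

```bash
cat > wl.py <<'E'
from h import *
s=sense();print(s["time"],s["tool_pos"],s["eef_rot"],s["joint_positions"])
im,d=grab_frame("wrist"); save("w2",im); P=pts("wrist",d); np.savez("/tmp/w2.npz",im=im,d=d,P=P)
m=(P[...,2]>.02)&(P[...,2]<.08)&(P[...,0]>.38)&(P[...,0]<.48)&(P[...,1]>.22)&(P[...,1]<.42)
k,l,st,_=cv2.connectedComponentsWithStats(m.astype(np.uint8))
for i in range(1,k):
    if st[i,4]>40:
        q=P[l==i]; z=np.percentile(q[:,2],98); kn=q[q[:,2]>z-.003]; print(st[i,4],"topz",z,"knob",kn.mean(0),cv2.minEnclosingCircle((kn[:,:2]*1000).astype(np.float32)))
        v=np.argwhere(l==i)[:,::-1]; print(v.min(0),v.max(0))
T=np.load('/tmp/top.npz');Q=pts("top",T['d'])
o=Q[(Q[...,2]>.12)&(Q[...,0]>.35)&(Q[...,0]<.85)&(Q[...,1]<-.02)]
for z in(.12,.2): 
    b=np.unique(np.round(o[o[:,2]>z][:,:2]/.03).astype(int),axis=0)*3; print(z,b.tolist())
E
python3 wl.py
```

```text
4.15 [0.44011651 0.2597075  0.20714488] [-3.14100180e+00  6.94937137e-04  1.63124199e+00] [ 0.051099    0.32856982 -0.81147265  1.9098141   0.27848094  1.01984317
 -0.82123705]
671 topz 0.0517368765598209 knob [0.43177706 0.37233253 0.05047764] ((431.9257507324219, 372.44085693359375), 7.359062194824219)
[267  39] [294  69]
338 topz 0.042857425254804356 knob [0.43480954 0.32274738 0.04150857] ((434.869384765625, 322.80377197265625), 5.870388031005859)
[271 106] [291 127]
925 topz 0.06562498991120713 knob [0.43826182 0.27367788 0.06442175] ((438.27703857421875, 273.5336608886719), 8.804709434509277)
[266 157] [298 192]
0.12 [[45, -6], [57, -54], [57, -51], [60, -54], [60, -51], [60, -48], [63, -54], [63, -51], [66, -51], [66, -48], [69, -51], [69, -48], [69, -45], [72, -51], [72, -48], [75, -45], [78, -45], [78, -42], [81, -45], [81, -42], [84, -42]]
0.2 [[45, -6]]
```

View pics/w2.png

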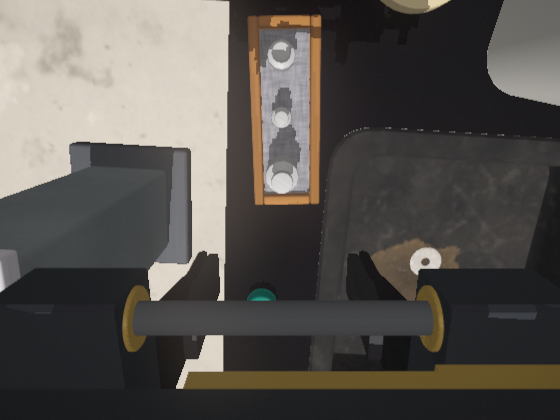

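The wrist picture shows the three weights in the tray, the large one nearest the gripper (knob at (282,183)); it lies at about (0.4375, 0.273).

Request:
step_arm --plan '[{"dx": -0.0026, "dy": 0.0133, "dz": -0.02, "rx": 0, "ry": 0, "rz": 0, "jaw": 0.06}, {"dx": 0, "dy": 0, "dz": -0.03, "rx": 0, "ry": 0, "rz": 0, "jaw": 0.06}, {"dx": 0, "dy": 0, "dz": -0.03, "rx": 0, "ry": 0, "rz": 0, "jaw": 0.06}, {"dx": 0, "dy": 0, "dz": -0.03, "rx": 0, "ry": 0, "rz": 0, "jaw": 0.06}, {"dx": 0, "dy": 0, "dz": 0, "rx": 0, "ry": 0, "rz": 0, "jaw": 0.06}, {"dx": 0, "dy": 0, "dz": 0, "rx": 0, "ry": 0, "rz": 0, "jaw": 0.06}]'

```text
time: 4.7
tool_pos: [0.4366, 0.273, 0.097]
eef_rot: [-3.139, 0.002, 1.633]
ft_force: [-0.0, -0.2, 0.2]
finger_gap: 0.0601
grasp_force: 0.0
```

Request:
step_arm --plan '[{"dx": 0.0005, "dy": 0, "dz": -0.02, "rx": 0, "ry": 0, "rz": 0, "jaw": 0.06}, {"dx": 0, "dy": 0, "dz": -0.02, "rx": 0, "ry": 0, "rz": 0, "jaw": 0.06}, {"dx": 0, "dy": 0, "dz": -0.02, "rx": 0, "ry": 0, "rz": 0, "jaw": 0.06}, {"dx": 0, "dy": 0, "dz": -0.012, "rx": 0, "ry": 0, "rz": 0, "jaw": 0.06}, {"dx": 0, "dy": 0, "dz": 0, "rx": 0, "ry": 0, "rz": 0, "jaw": 0.06}, {"dx": 0, "dy": 0, "dz": 0, "rx": 0, "ry": 0, "rz": 0, "jaw": 0.045}, {"dx": 0, "dy": 0, "dz": 0, "rx": 0, "ry": 0, "rz": 0, "jaw": 0.035}, {"dx": 0, "dy": 0, "dz": 0, "rx": 0, "ry": 0, "rz": 0, "jaw": 0.035}]'

```text
time: 5.37
tool_pos: [0.4381, 0.2753, 0.0271]
eef_rot: [3.139, -0.001, 1.636]
ft_force: [1.0, -0.4, 0.8]
finger_gap: 0.047
grasp_force: 0.0
```

Request:
step_arm --plan '[{"dx": 0, "dy": 0, "dz": 0, "rx": 0, "ry": 0, "rz": 0, "jaw": 0.02}, {"dx": 0, "dy": 0, "dz": 0, "rx": 0, "ry": 0, "rz": 0, "jaw": 0.01}, {"dx": 0, "dy": 0, "dz": 0, "rx": 0, "ry": 0, "rz": 0, "jaw": 0}, {"dx": 0, "dy": 0, "dz": 0, "rx": 0, "ry": 0, "rz": 0, "jaw": 0}, {"dx": 0, "dy": 0, "dz": 0, "rx": 0, "ry": 0, "rz": 0, "jaw": 0}, {"dx": 0, "dy": 0, "dz": 0, "rx": 0, "ry": 0, "rz": 0, "jaw": 0}]'

```text
time: 5.87
tool_pos: [0.4377, 0.2748, 0.0261]
eef_rot: [3.14, -0.0, 1.636]
ft_force: [0.9, -0.6, 5.7]
finger_gap: 0.0278
grasp_force: 30.0
```

Request:
step_arm --plan '[{"dx": 0, "dy": 0, "dz": 0.01, "rx": 0, "ry": 0, "rz": 0, "jaw": 0}, {"dx": 0, "dy": 0, "dz": 0.02, "rx": 0, "ry": 0, "rz": 0, "jaw": 0}, {"dx": 0, "dy": 0, "dz": 0.03, "rx": 0, "ry": 0, "rz": 0, "jaw": 0}, {"dx": 0, "dy": 0, "dz": 0.03, "rx": 0, "ry": 0, "rz": 0, "jaw": 0}, {"dx": 0, "dy": 0, "dz": 0.03, "rx": 0, "ry": 0, "rz": 0, "jaw": 0}, {"dx": 0.005, "dy": -0.015, "dz": 0.025, "rx": 0, "ry": 0, "rz": 0, "jaw": 0}, {"dx": 0.008, "dy": -0.025, "dz": 0.02, "rx": 0, "ry": 0, "rz": 0, "jaw": 0}, {"dx": 0.008, "dy": -0.03, "dz": 0.01, "rx": 0, "ry": 0, "rz": 0, "jaw": 0}]'

```text
time: 6.53
tool_pos: [0.4581, 0.2065, 0.2034]
eef_rot: [3.138, -0.003, 1.641]
ft_force: [1.4, -0.8, -1.9]
finger_gap: 0.0285
grasp_force: 30.0
```

Request:
step_arm --plan '[{"dx": 0.01, "dy": -0.035, "dz": 0, "rx": 0, "ry": 0, "rz": 0, "jaw": 0}, {"dx": 0.01, "dy": -0.035, "dz": 0, "rx": 0, "ry": 0, "rz": 0, "jaw": 0}, {"dx": 0.01, "dy": -0.035, "dz": 0, "rx": 0, "ry": 0, "rz": 0, "jaw": 0}, {"dx": 0.01, "dy": -0.035, "dz": 0, "rx": 0, "ry": 0, "rz": 0, "jaw": 0}, {"dx": 0.01, "dy": -0.035, "dz": 0, "rx": 0, "ry": 0, "rz": 0, "jaw": 0}, {"dx": 0.01, "dy": -0.035, "dz": 0, "rx": 0, "ry": 0, "rz": 0, "jaw": 0}, {"dx": 0.01, "dy": -0.035, "dz": 0, "rx": 0, "ry": 0, "rz": 0, "jaw": 0}, {"dx": 0.01, "dy": -0.035, "dz": 0, "rx": 0, "ry": 0, "rz": 0, "jaw": 0}]'

```text
time: 7.2
tool_pos: [0.5373, -0.0769, 0.2004]
eef_rot: [-3.14, -0.001, 1.637]
ft_force: [1.2, 0.0, -1.8]
finger_gap: 0.0282
grasp_force: 30.0
```

Request:
step_arm --plan '[{"dx": 0.01, "dy": -0.035, "dz": 0, "rx": 0, "ry": 0, "rz": 0, "jaw": 0}, {"dx": 0.01, "dy": -0.035, "dz": 0, "rx": 0, "ry": 0, "rz": 0, "jaw": 0}, {"dx": 0.01, "dy": -0.035, "dz": 0, "rx": 0, "ry": 0, "rz": 0, "jaw": 0}, {"dx": 0.01, "dy": -0.035, "dz": 0, "rx": 0, "ry": 0, "rz": 0, "jaw": 0}, {"dx": 0.01, "dy": -0.035, "dz": 0, "rx": 0, "ry": 0, "rz": 0, "jaw": 0}, {"dx": 0.008, "dy": -0.03, "dz": 0, "rx": 0, "ry": 0, "rz": 0, "jaw": 0}, {"dx": 0.004, "dy": -0.02, "dz": 0, "rx": 0, "ry": 0, "rz": 0, "jaw": 0}, {"dx": 0, "dy": 0, "dz": 0, "rx": 0, "ry": 0, "rz": 0, "jaw": 0}]'

```text
time: 7.87
tool_pos: [0.5988, -0.3071, 0.1991]
eef_rot: [-3.14, 0.001, 1.628]
ft_force: [-0.6, -1.4, -1.9]
finger_gap: 0.0281
grasp_force: 30.0
```

Request:
step_arm --plan '[{"dx": 0.0042, "dy": 0.007, "dz": -0.02, "rx": 0, "ry": 0, "rz": 0, "jaw": 0}, {"dx": 0, "dy": 0, "dz": -0.025, "rx": 0, "ry": 0, "rz": 0, "jaw": 0}, {"dx": 0, "dy": 0, "dz": -0.025, "rx": 0, "ry": 0, "rz": 0, "jaw": 0}, {"dx": 0, "dy": 0, "dz": -0.015, "rx": 0, "ry": 0, "rz": 0, "jaw": 0}, {"dx": 0, "dy": 0, "dz": -0.01, "rx": 0, "ry": 0, "rz": 0, "jaw": 0}, {"dx": 0, "dy": 0, "dz": 0, "rx": 0, "ry": 0, "rz": 0, "jaw": 0}, {"dx": 0, "dy": 0, "dz": 0, "rx": 0, "ry": 0, "rz": 0, "jaw": 0}]'

```text
time: 8.45
tool_pos: [0.6043, -0.2928, 0.1056]
eef_rot: [-3.141, -0.001, 1.637]
ft_force: [-1.0, -0.8, -0.9]
finger_gap: 0.0282
grasp_force: 30.0
```

Run:
```python
from h import *
s=sense();print(s["time"],s["tool_pos"],s["eef_rot"])
for n in("scene","wrist"):
    im,d=grab_frame(n); P=pts(n,d)
    for q in masks_of(n,"weight_large")[:1]:
        p=P[q["mask"]&(d>0)]; p=p[(p[:,2]>.06)&(p[:,2]<.15)&(abs(p[:,0]-.6)<.05)]; print(n,q["confidence"],np.array(q["location"])*[560,420],len(p),p.mean(0) if len(p) else 0, p[:,2].min() if len(p) else 0)
    if n=="scene": save("p1",cv2.resize(im[120:220,270:410],(700,500),interpolation=cv2.INTER_CUBIC))
```

```text
8.45 [ 0.60425335 -0.29278509  0.10563894] [-3.14130919e+00 -9.09260960e-04  1.63665962e+00]
scene 0.61 [326.424 156.492] 67 [ 0.59961922 -0.28515427  0.11285801] 0.08689327362555399
wrist 0.97 [283.472 278.082] 3800 [ 0.60466449 -0.28749993  0.11983584] 0.0883918411897539
```

View pics/p1.png

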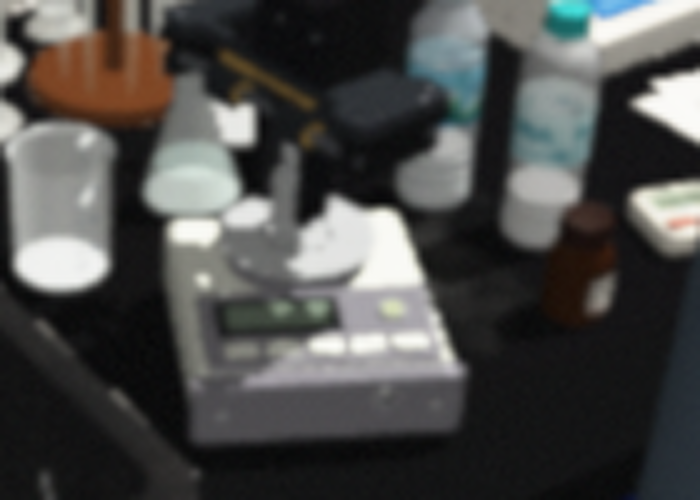

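The picture shows the weight held upright just above the pan's left centre, and the ringed hole in the fascia at crop (385,397), i.e. scene pixel (347,199).

Request:
step_arm --plan '[{"dx": -0.001, "dy": -0.006, "dz": -0.004, "rx": 0, "ry": 0, "rz": 0, "jaw": 0}, {"dx": 0, "dy": 0, "dz": -0.003, "rx": 0, "ry": 0, "rz": 0, "jaw": 0}, {"dx": 0, "dy": 0, "dz": 0, "rx": 0, "ry": 0, "rz": 0, "jaw": 0}, {"dx": 0, "dy": 0, "dz": -0.0015, "rx": 0, "ry": 0, "rz": 0, "jaw": 0}, {"dx": 0, "dy": 0, "dz": 0, "rx": 0, "ry": 0, "rz": 0, "jaw": 0}]'

```text
time: 9.07
tool_pos: [0.6031, -0.2993, 0.0967]
eef_rot: [-3.141, -0.0, 1.636]
ft_force: [0.1, 0.1, -1.3]
finger_gap: 0.0276
grasp_force: 30.0
```

Request:
step_arm --plan '[{"dx": 0, "dy": 0, "dz": -0.0007, "rx": 0, "ry": 0, "rz": 0, "jaw": 0}, {"dx": 0, "dy": 0, "dz": 0, "rx": 0, "ry": 0, "rz": 0, "jaw": 0}]'

```text
time: 9.23
tool_pos: [0.6034, -0.2992, 0.0963]
eef_rot: [3.142, -0.0, 1.636]
ft_force: [-0.0, -0.5, -2.3]
finger_gap: 0.0277
grasp_force: 30.0
```

Request:
step_arm --plan '[{"dx": 0, "dy": 0, "dz": -0.0007, "rx": 0, "ry": 0, "rz": 0, "jaw": 0}, {"dx": 0, "dy": 0, "dz": 0, "rx": 0, "ry": 0, "rz": 0, "jaw": 0}]'

```text
time: 9.4
tool_pos: [0.6033, -0.2993, 0.0956]
eef_rot: [3.142, -0.0, 1.636]
ft_force: [0.4, 0.5, -1.5]
finger_gap: 0.0278
grasp_force: 30.0
```

Request:
step_arm --plan '[{"dx": 0, "dy": 0, "dz": -0.0007, "rx": 0, "ry": 0, "rz": 0, "jaw": 0}, {"dx": 0, "dy": 0, "dz": 0, "rx": 0, "ry": 0, "rz": 0, "jaw": 0}]'

```text
time: 9.57
tool_pos: [0.6034, -0.2994, 0.0952]
eef_rot: [3.141, 0.0, 1.636]
ft_force: [-1.0, -0.1, 0.2]
finger_gap: 0.0281
grasp_force: 30.0
```

Request:
step_arm --plan '[{"dx": 0, "dy": 0, "dz": -0.0007, "rx": 0, "ry": 0, "rz": 0, "jaw": 0}, {"dx": 0, "dy": 0, "dz": 0, "rx": 0, "ry": 0, "rz": 0, "jaw": 0}]'

```text
time: 9.73
tool_pos: [0.6034, -0.2994, 0.0952]
eef_rot: [3.141, 0.0, 1.636]
ft_force: [-2.4, -0.4, 4.6]
finger_gap: 0.0278
grasp_force: 30.0
```

Contact (the upward force rose from -2 to 4.6 N). Release gradually.

Request:
step_arm --plan '[{"dx": 0, "dy": 0, "dz": 0, "rx": 0, "ry": 0, "rz": 0, "jaw": 0.032}, {"dx": 0, "dy": 0, "dz": 0, "rx": 0, "ry": 0, "rz": 0, "jaw": 0.04}, {"dx": 0, "dy": 0, "dz": 0, "rx": 0, "ry": 0, "rz": 0, "jaw": 0.055}, {"dx": 0, "dy": 0, "dz": 0, "rx": 0, "ry": 0, "rz": 0, "jaw": 0.07}, {"dx": 0, "dy": 0, "dz": 0, "rx": 0, "ry": 0, "rz": 0, "jaw": 0.07}, {"dx": 0, "dy": 0, "dz": 0, "rx": 0, "ry": 0, "rz": 0, "jaw": 0.07}]'

```text
time: 10.23
tool_pos: [0.6033, -0.2994, 0.0941]
eef_rot: [3.142, -0.0, 1.636]
ft_force: [-0.4, -0.1, 0.1]
finger_gap: 0.0574
grasp_force: 0.0
```

Request:
step_arm --plan '[{"dx": 0, "dy": 0, "dz": 0.01, "rx": 0, "ry": 0, "rz": 0, "jaw": 0.07}, {"dx": 0, "dy": 0, "dz": 0.03, "rx": 0, "ry": 0, "rz": 0, "jaw": 0.07}, {"dx": 0, "dy": 0, "dz": 0.04, "rx": 0, "ry": 0, "rz": 0, "jaw": 0.07}, {"dx": 0, "dy": 0, "dz": 0.04, "rx": 0, "ry": 0, "rz": 0, "jaw": 0.07}, {"dx": 0, "dy": 0, "dz": 0.03, "rx": 0, "ry": 0, "rz": 0, "jaw": 0.07}]'

```text
time: 10.65
tool_pos: [0.6043, -0.2992, 0.2487]
eef_rot: [3.138, 0.001, 1.636]
ft_force: [0.4, 0.5, 0.2]
finger_gap: 0.0698
grasp_force: 0.0
```

Request:
step_arm --plan '[{"dx": -0.02, "dy": 0.0105, "dz": 0, "rx": 0, "ry": 0, "rz": 7, "jaw": 0.07}, {"dx": -0.025, "dy": 0.013, "dz": 0, "rx": 0, "ry": 0, "rz": 7, "jaw": 0.07}, {"dx": -0.025, "dy": 0.013, "dz": 0, "rx": 0, "ry": 0, "rz": 7, "jaw": 0.07}, {"dx": -0.025, "dy": 0.013, "dz": 0, "rx": 0, "ry": 0, "rz": 7, "jaw": 0.07}, {"dx": -0.025, "dy": 0.013, "dz": -0.02, "rx": 0, "ry": 0, "rz": 7, "jaw": 0.07}, {"dx": -0.025, "dy": 0.013, "dz": -0.025, "rx": 0, "ry": 0, "rz": 7, "jaw": 0.07}, {"dx": -0.02, "dy": 0.01, "dz": -0.025, "rx": 0, "ry": 0, "rz": 7, "jaw": 0.07}, {"dx": 0, "dy": 0, "dz": -0.025, "rx": 0, "ry": 0, "rz": 7, "jaw": 0.07}]'

```text
time: 11.32
tool_pos: [0.4342, -0.2123, 0.1491]
eef_rot: [-3.138, -0.002, 2.621]
ft_force: [-0.4, -1.0, -0.8]
finger_gap: 0.0698
grasp_force: 0.0
```

Request:
step_arm --plan '[{"dx": 0, "dy": 0, "dz": -0.02, "rx": 0, "ry": 0, "rz": 2, "jaw": 0.07}, {"dx": 0, "dy": 0, "dz": 0, "rx": 0, "ry": 0, "rz": 0, "jaw": 0.07}, {"dx": 0, "dy": 0, "dz": 0, "rx": 0, "ry": 0, "rz": 0, "jaw": 0.07}]'

```text
time: 11.57
tool_pos: [0.4383, -0.2138, 0.1295]
eef_rot: [3.141, -0.001, 2.647]
ft_force: [0.6, -1.5, 0.5]
finger_gap: 0.0699
grasp_force: 0.0
```

```bash
cat > b.py <<'E'
from h import *
import sys
s=sense();print(s["time"],s["tool_pos"],s["eef_rot"],s["joint_positions"])
c=camera_info("wrist"); print(c["eye"],c["attitude"])
im,d=grab_frame("wrist"); P=pts("wrist",d); n=sys.argv[1]; save(n,im); np.savez("/tmp/%s.npz"%n,im=im,d=d,P=P,K=[c["fx"],c["cx"],c["cy"]],Rm=cam("wrist")[1],e=c["eye"])
for t in("bore_mouth","weight_large","pan"):
    for q in look_for("wrist",t)[:2]: print(t,q["confidence"],np.array(q["location"])*[560,420])
E
python3 b.py w3
```

```text
11.5667 [ 0.43828596 -0.21375515  0.12951903] [ 3.14122169e+00 -8.94862087e-04  2.64740628e+00] [ 1.06037316  0.41897502 -0.85523649  2.03694174  0.41441467  0.86513104
  1.04860592]
[ 0.36893609 -0.17609474  0.28420199] [2.85166875e+00 3.12354745e-04 1.07673773e+00]
bore_mouth 0.87 [278.992 344.106]
pan 0.55 [278.32  343.392]
pan 0.25 [519.288  92.904]
```

View pics/w3.png

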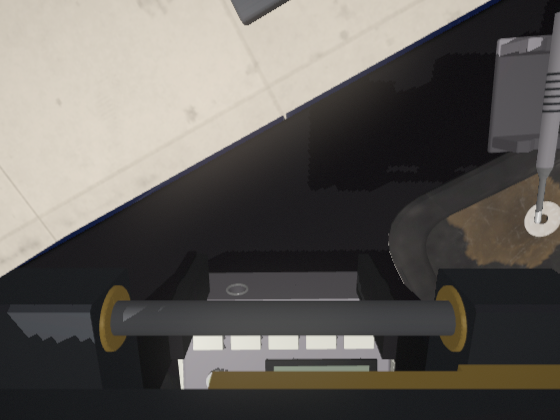

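The picture shows the hole in the fascia as a light-rimmed ellipse at (237,289), and the stylus in its rest at the upper right.

Run:
```python
from h import *
w=np.load('/tmp/w3.npz'); g=cv2.cvtColor(w['im'],cv2.COLOR_RGB2GRAY).astype(float)
sub=g[281:298,222:253]; print(sub.astype(int)[2:15,3:28])
bg=np.median(sub); wt=np.clip(abs(sub-bg)-12,0,None); v,u=np.mgrid[281:298,222:253]; U,V=(wt*u).sum()/wt.sum(),(wt*v).sum()/wt.sum(); print(U,V)
K=w['K']; r=w['Rm']@np.array([(U-K[1])/K[0],(V-K[2])/K[0],1]); b=w['e']+r*(.04-w['e'][2])/r[2]; print("bore wrist",b, "depth pt",w['P'][289,232:243:5])
a=np.radians(-28.0);x=np.array([np.cos(a),np.sin(a)]);y=np.array([-x[1],x[0]])
print("bal coords along/lat",b[:2]@x,b[:2]@y,"pan",np.array([.6032,-.3008])@x,np.array([.6032,-.3008])@y)
c,Rm,e=cam("scene"); r2=Rm@np.array([(347-c["cx"])/c["fx"],(199.4-c["cy"])/c["fy"],1]); b2=e+r2*(.04-e[2])/r2[2]; print("bore scene",b2,b2[:2]@x,b2[:2]@y)
# fascia points
P=w['P']; A=P[...,:2]@x;Y=P[...,:2]@y; m=(P[...,2]>.02)&(P[...,2]<.05)&(A>.5)&(A<.56)&(abs(Y-b[:2]@y)<.12)
q=np.c_[A[m],Y[m]]; f=np.polyfit(q[:,1],q[:,0],1); 
for _ in range(4): rr=q[:,0]-np.polyval(f,q[:,1]); q=q[abs(rr)<.004]; f=np.polyfit(q[:,1],q[:,0],1)
print("fascia",len(q),"yaw corr",np.degrees(np.arctan(f[0])),"along at bore",np.polyval(f,b[:2]@y),"Yrange",q[:,1].min(),q[:,1].max())
# stylus
m=(P[...,2]>.030)&(P[...,2]<.045)&(P[...,0]>.38)&(P[...,0]<.56)&(P[...,1]<.03)&(P[...,1]>-.11)
q=P[m]; cc=q.mean(0); uu=np.linalg.svd(q-cc)[2][0]; print("stylus",len(q),cc,np.degrees(np.arctan2(uu[1],uu[0])))
```

```text
[[ 72  72  72  73  72  72  73  72  76  78  85  93  95  94  94  93  86  81
   75  73  73  72  72  72  73]
 [ 73  72  73  73  72  77  90  92  98 101 108 117 120 116 115 113 107 102
   95  91  79  73  72  73  73]
 [ 73  72  72  77  87  94 105 110 112 106 109 109 110 106 105 103 110 108
  110 105  95  83  77  73  73]
 [ 72  72  77  90 100 105 100  99 100  90  92  88  87  87  87  86  95  93
   99 101 103  95  84  74  73]
 [ 73  76  89  97  97  93  86  83  83  84  86  86  86  87  87  85  84  81
   82  88  93  97  92  76  73]
 [ 72  90  96  92  86  78  80  81  82  84  86  87  88  88  87  87  85  83
   80  78  77  95  97  81  73]
 [ 75  97  97  84  75  76  78  80  82  84  87  87  88  89  87  86  85  83
   80  76  77  98 101  81  74]
 [ 77 100  99  80  71  72  75  80  81  85  85  87  88  89  88  88  87  84
   80  76  94 103  98  79  73]
 [ 75  95 104  96  82  73  76  80  82  85  86  87  88  89  88  88  85  87
   94  96 107 102  88  75  74]
 [ 74  79 102 111 105  96  94  90  85  86  86  88  91  91  94 100 100 104
  110 109 101  88  75  74  74]
 [ 73  72  87 103 113 115 115 109 106 105 104 105 
[... 166 characters left out ...]
 74  74  75  73  78  83  90  91  99  99 100  98  93  85  83  79  75
   74  74  75  75  74  75  74]]
236.77342995169082 289.72512077294687
bore wrist [ 0.47008526 -0.26816567  0.04      ] depth pt [[ 0.4696162  -0.27191701  0.03824623]
 [ 0.47206069 -0.26937117  0.0364987 ]
 [ 0.47329034 -0.26570971  0.03770563]]
bal coords along/lat 0.540956807540637 -0.016084573203451413 pan 0.6738110340985006 0.017594610740484073
bore scene [ 0.46736117 -0.26622324  0.04      ] 0.5376396598725349 -0.015648393728088128
fascia 2831 yaw corr -0.28989973946841213 along at bore 0.5405985386555394 Yrange -0.03964665181799952 0.0736447570225991
stylus 3257 [ 0.45841387 -0.03318667  0.03533487] -20.506603097757235
```

Request:
step_arm --plan '[{"dx": 0.012, "dy": 0.032, "dz": 0.006, "rx": 0, "ry": 0, "rz": 1, "jaw": 0.07}, {"dx": 0.012, "dy": 0.032, "dz": 0.006, "rx": 0, "ry": 0, "rz": 1, "jaw": 0.07}, {"dx": 0.012, "dy": 0.032, "dz": 0.006, "rx": 0, "ry": 0, "rz": 1, "jaw": 0.06}, {"dx": 0.012, "dy": 0.032, "dz": 0.006, "rx": 0, "ry": 0, "rz": 1, "jaw": 0.05}, {"dx": 0.012, "dy": 0.032, "dz": 0.006, "rx": 0, "ry": 0, "rz": 0, "jaw": 0.04}, {"dx": 0, "dy": 0, "dz": 0, "rx": 0, "ry": 0, "rz": 0, "jaw": 0.04}, {"dx": 0, "dy": 0, "dz": 0, "rx": 0, "ry": 0, "rz": 0, "jaw": 0.04}]'

```text
time: 12.35
tool_pos: [0.4998, -0.0514, 0.1609]
eef_rot: [3.14, 0.003, 2.723]
ft_force: [-1.0, -0.6, -0.2]
finger_gap: 0.0454
grasp_force: 0.0
```

```bash
python3 b.py w4
python3 - <<'E'
from h import *
w=np.load('/tmp/w4.npz');P=w['P']
m=(P[...,2]>.030)&(P[...,2]<.045)&(P[...,0]>.36)&(P[...,0]<.56)&(P[...,1]<.05)&(P[...,1]>-.11)
for t in("stylus",):
    for q in masks_of("wrist",t)[:1]:
        mk=q["mask"]; print(q["confidence"],mk.sum(),np.array(q["location"])*[560,420])
        v,u=np.nonzero(mk); print(u.min(),u.max(),v.min(),v.max())
        p=P[mk&(P[...,2]>.02)&(P[...,2]<.05)]; c=p[:,:2].mean(0); d=np.linalg.svd(p[:,:2]-c,full_matrices=False)[2][0]; s=(p[:,:2]-c)@d
        print(c,d,np.degrees(np.arctan2(d[1],d[0])),c+d*s.min(),c+d*s.max(),np.percentile(p[:,2],[5,50,95]))
c,Rm,e=cam("scene");
im,d=grab_frame("scene");Q=pts("scene",d)
for q in masks_of("scene","weight_large")[:1]:
    p=Q[q["mask"]]; print("weight",q["confidence"],p.mean(0),p.min(0),p.max(0))
E
```

```text
12.35 [ 0.49975838 -0.05138847  0.16090865] [3.14028526e+00 2.94781233e-03 2.72289421e+00] [ 0.75431068  0.41045254 -0.91561111  1.97682052  0.4023742   0.94226649
  0.78898723]
[ 0.42718733 -0.01896908  0.31528093] [ 2.84790486e+00 -5.55082700e-04  1.15212382e+00]
bore_mouth 0.86 [ 21.28  285.516]
0.62 2302 [287.616 130.704]
281 298 50 236
[ 0.45002219 -0.0262994 ] [ 0.90973314 -0.41519347] -24.5315007298038 [ 0.40085444 -0.00385971] [ 0.52443436 -0.0602604 ] [0.03220915 0.03547078 0.03725613]
weight 0.64 [ 0.61169214 -0.30750493  0.09487974] [ 0.58624843 -0.44236878 -0.00078541] [ 0.76953092 -0.28532605  0.13610347]
```

View pics/w4.png

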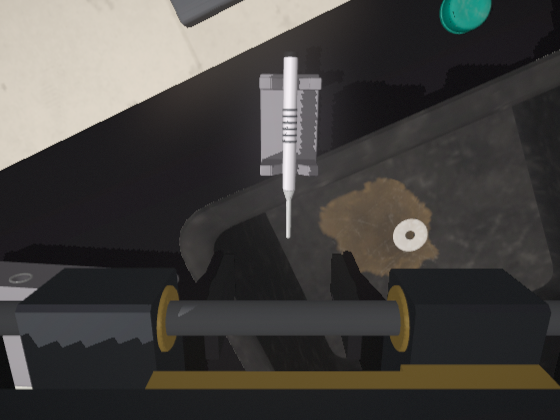

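The picture shows the stylus in its rest between the two walls (tail (290,57), tip (289,237)), aligned with the tool; nothing blocks the grasp.

Request:
step_arm --plan '[{"dx": -0.025, "dy": 0.0125, "dz": -0.01, "rx": 0, "ry": 0, "rz": -0.5, "jaw": 0.04}, {"dx": -0.025, "dy": 0.0125, "dz": -0.02, "rx": 0, "ry": 0, "rz": 0, "jaw": 0.04}, {"dx": -0.0043, "dy": 0.0022, "dz": -0.03, "rx": 0, "ry": 0, "rz": 0, "jaw": 0.04}, {"dx": 0, "dy": 0, "dz": -0.03, "rx": 0, "ry": 0, "rz": 0, "jaw": 0.04}, {"dx": 0, "dy": 0, "dz": -0.01, "rx": 0, "ry": 0, "rz": 0, "jaw": 0.04}, {"dx": 0, "dy": 0, "dz": 0, "rx": 0, "ry": 0, "rz": 0, "jaw": 0.04}, {"dx": 0, "dy": 0, "dz": 0, "rx": 0, "ry": 0, "rz": 0, "jaw": 0.04}]'

```text
time: 13.28
tool_pos: [0.4446, -0.0267, 0.0596]
eef_rot: [3.141, -0.0, 2.709]
ft_force: [0.1, -0.1, 0.9]
finger_gap: 0.0402
grasp_force: 0.0
```

Request:
step_arm --plan '[{"dx": 0.001, "dy": 0.0024, "dz": -0.015, "rx": 0, "ry": 0, "rz": 0.3, "jaw": 0.04}, {"dx": 0, "dy": 0, "dz": -0.015, "rx": 0, "ry": 0, "rz": 0, "jaw": 0.04}, {"dx": 0, "dy": 0, "dz": -0.008, "rx": 0, "ry": 0, "rz": 0, "jaw": 0.04}, {"dx": 0, "dy": 0, "dz": 0, "rx": 0, "ry": 0, "rz": 0, "jaw": 0.04}, {"dx": 0, "dy": 0, "dz": 0, "rx": 0, "ry": 0, "rz": 0, "jaw": 0.04}, {"dx": 0, "dy": 0, "dz": 0, "rx": 0, "ry": 0, "rz": 0, "jaw": 0.04}]'

```text
time: 13.78
tool_pos: [0.446, -0.0243, 0.0223]
eef_rot: [3.141, 0.002, 2.714]
ft_force: [-0.3, -0.6, 0.6]
finger_gap: 0.0397
grasp_force: 0.0
```

Request:
step_arm --plan '[{"dx": 0, "dy": 0, "dz": -0.001, "rx": 0, "ry": 0, "rz": 0, "jaw": 0.03}, {"dx": 0, "dy": 0, "dz": 0, "rx": 0, "ry": 0, "rz": 0, "jaw": 0.02}, {"dx": 0, "dy": 0, "dz": 0, "rx": 0, "ry": 0, "rz": 0, "jaw": 0.012}, {"dx": 0, "dy": 0, "dz": 0, "rx": 0, "ry": 0, "rz": 0, "jaw": 0.005}, {"dx": 0, "dy": 0, "dz": 0, "rx": 0, "ry": 0, "rz": 0, "jaw": 0}, {"dx": 0, "dy": 0, "dz": 0, "rx": 0, "ry": 0, "rz": 0, "jaw": 0}, {"dx": 0, "dy": 0, "dz": 0, "rx": 0, "ry": 0, "rz": 0, "jaw": 0}, {"dx": 0, "dy": 0, "dz": 0, "rx": 0, "ry": 0, "rz": 0, "jaw": 0}]'

```text
time: 14.45
tool_pos: [0.4451, -0.0243, 0.0203]
eef_rot: [3.142, 0.0, 2.715]
ft_force: [0.7, -1.1, 0.2]
finger_gap: 0.009
grasp_force: 30.0
```

Request:
step_arm --plan '[{"dx": 0, "dy": 0, "dz": 0.003, "rx": 0, "ry": 0, "rz": 0, "jaw": 0}, {"dx": 0, "dy": 0, "dz": 0.006, "rx": 0, "ry": 0, "rz": 0, "jaw": 0}, {"dx": 0, "dy": 0, "dz": 0.01, "rx": 0, "ry": 0, "rz": 0, "jaw": 0}, {"dx": 0, "dy": 0, "dz": 0.015, "rx": 0, "ry": 0, "rz": 0, "jaw": 0}, {"dx": 0, "dy": 0, "dz": 0.015, "rx": 0, "ry": 0, "rz": 0, "jaw": 0}, {"dx": 0, "dy": 0, "dz": 0, "rx": 0, "ry": 0, "rz": 0, "jaw": 0}]'

```text
time: 14.95
tool_pos: [0.4469, -0.024, 0.0721]
eef_rot: [3.14, 0.005, 2.715]
ft_force: [0.3, -0.4, -0.2]
finger_gap: 0.0087
grasp_force: 29.9
```

Request:
step_arm --plan '[{"dx": -0.005, "dy": -0.015, "dz": 0.015, "rx": 0, "ry": 0, "rz": -0.5, "jaw": 0}, {"dx": -0.01, "dy": -0.028, "dz": 0.005, "rx": 0, "ry": 0, "rz": -0.5, "jaw": 0}, {"dx": -0.01, "dy": -0.03, "dz": 0, "rx": 0, "ry": 0, "rz": -0.5, "jaw": 0}, {"dx": -0.01, "dy": -0.03, "dz": 0, "rx": 0, "ry": 0, "rz": -0.5, "jaw": 0}, {"dx": -0.01, "dy": -0.03, "dz": 0, "rx": 0, "ry": 0, "rz": -0.5, "jaw": 0}, {"dx": -0.01, "dy": -0.03, "dz": 0, "rx": 0, "ry": 0, "rz": -0.5, "jaw": 0}, {"dx": -0.0127, "dy": -0.0327, "dz": 0, "rx": 0, "ry": 0, "rz": -0.5, "jaw": 0}, {"dx": 0, "dy": 0, "dz": 0, "rx": 0, "ry": 0, "rz": 0, "jaw": 0}]'

```text
time: 15.62
tool_pos: [0.374, -0.2265, 0.0888]
eef_rot: [-3.138, -0.001, 2.643]
ft_force: [-0.0, -0.4, -0.9]
finger_gap: 0.009
grasp_force: 29.9
```

Request:
step_arm --plan '[{"dx": 0, "dy": 0, "dz": 0, "rx": 0, "ry": 0, "rz": 0, "jaw": 0}, {"dx": 0, "dy": 0, "dz": 0, "rx": 0, "ry": 0, "rz": 0, "jaw": 0}]'

```text
time: 15.78
tool_pos: [0.3773, -0.2196, 0.0894]
eef_rot: [3.141, 0.0, 2.653]
ft_force: [0.7, -0.0, -0.1]
finger_gap: 0.0091
grasp_force: 29.9
```

Request:
step_arm --plan '[{"dx": 0.001, "dy": 0, "dz": -0.02, "rx": 0, "ry": 0, "rz": 0, "jaw": 0}, {"dx": 0, "dy": 0, "dz": -0.02, "rx": 0, "ry": 0, "rz": 0, "jaw": 0}, {"dx": 0, "dy": 0, "dz": -0.015, "rx": 0, "ry": 0, "rz": 0, "jaw": 0}, {"dx": 0, "dy": 0, "dz": -0.006, "rx": 0, "ry": 0, "rz": 0, "jaw": 0}, {"dx": 0, "dy": 0, "dz": 0, "rx": 0, "ry": 0, "rz": 0, "jaw": 0}, {"dx": 0, "dy": 0, "dz": 0, "rx": 0, "ry": 0, "rz": 0, "jaw": 0}]'

```text
time: 16.28
tool_pos: [0.379, -0.219, 0.0286]
eef_rot: [3.141, 0.0, 2.656]
ft_force: [-0.7, -0.0, -1.2]
finger_gap: 0.0091
grasp_force: 29.9
```

Run:
```python
from h import *
s=sense();print(s["time"],s["tool_pos"],s["eef_rot"])
a=np.radians(-28.0);x=np.array([np.cos(a),np.sin(a)]);y=np.array([-x[1],x[0]])
tp=np.array(s["tool_pos"])[:2]; print("TCP along/lat",tp@x,tp@y)
out=[]
for n in("scene","top"):
    im,d=grab_frame(n); P=pts(n,d)
    for q in masks_of(n,"stylus")[:1]:
        m=q["mask"]&(P[...,2]>.02)&(P[...,2]<.06); p=P[m]; print(n,q["confidence"],m.sum(),"along",np.percentile(p[:,:2]@x,[1,50,99]),"lat",np.percentile(p[:,:2]@y,[10,50,90]),p[:,2].mean())
    c,Rm,e=cam(n)
    def proj(X):
        q=Rm.T@(np.array(X)-e); return np.round([c["fx"]*q[0]/q[2]+c["cx"],c["fy"]*q[1]/q[2]+c["cy"]],1)
    t=tp+.088*x; print("proj tip",proj([t[0],t[1],.04]),"bore",proj([.4693,-.2676,.04]))
    u,v=proj([.455,-.26,.04]).astype(int); out.append(cv2.resize(im[v-30:v+30,u-30:u+30],(400,400),interpolation=cv2.INTER_CUBIC)); print("crop origin",u-30,v-30)
save("i1",np.hstack(out))
```

```text
16.2833 [ 0.37901416 -0.21895795  0.02859787] [3.14102359e+00 1.52148770e-04 2.65602864e+00]
TCP along/lat 0.4374441723509096 -0.015392028513497996
scene 0.5 41 along [0.38851449 0.40631434 0.43531663] lat [-0.01823291 -0.01473048 -0.01189457] 0.044072990310352354
proj tip [347.7 201.8] bore [347.  198.9]
crop origin 318 172
proj tip [343.5 233.5] bore [346.  229.2]
crop origin 313 204
```

View pics/i1.png

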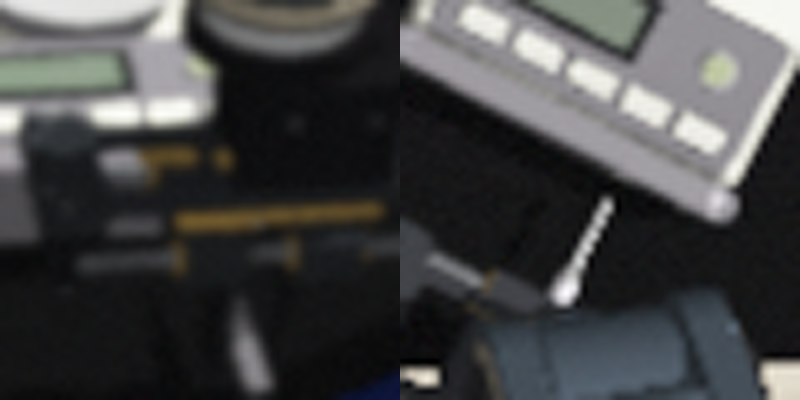

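The right (top view) crop shows the stylus tip at (610,200) pointing squarely at the fascia about 12 mm away, matching prediction; the left crop is mostly hidden by the gripper.

Request:
step_arm --plan '[{"dx": 0.0031, "dy": -0.0026, "dz": 0, "rx": 0, "ry": 0, "rz": -0.2, "jaw": 0}, {"dx": 0.0035, "dy": -0.0019, "dz": 0, "rx": 0, "ry": 0, "rz": 0, "jaw": 0}, {"dx": 0.0035, "dy": -0.0019, "dz": 0, "rx": 0, "ry": 0, "rz": 0, "jaw": 0}, {"dx": 0.0035, "dy": -0.0019, "dz": 0, "rx": 0, "ry": 0, "rz": 0, "jaw": 0}, {"dx": 0.0018, "dy": -0.001, "dz": 0, "rx": 0, "ry": 0, "rz": 0, "jaw": 0}, {"dx": 0, "dy": 0, "dz": 0, "rx": 0, "ry": 0, "rz": 0, "jaw": 0}, {"dx": 0, "dy": 0, "dz": 0, "rx": 0, "ry": 0, "rz": 0, "jaw": 0}]'

```text
time: 17.07
tool_pos: [0.3938, -0.2292, 0.0282]
eef_rot: [3.141, -0.0, 2.65]
ft_force: [0.1, -0.2, -0.1]
finger_gap: 0.0091
grasp_force: 29.9
```

Request:
step_arm --plan '[{"dx": 0.0007, "dy": 0.0014, "dz": 0, "rx": 0, "ry": 0, "rz": 0.1, "jaw": 0}, {"dx": 0, "dy": 0, "dz": 0, "rx": 0, "ry": 0, "rz": 0, "jaw": 0}, {"dx": 0.0018, "dy": -0.001, "dz": 0, "rx": 0, "ry": 0, "rz": 0, "jaw": 0}, {"dx": 0, "dy": 0, "dz": 0, "rx": 0, "ry": 0, "rz": 0, "jaw": 0}]'

```text
time: 17.4
tool_pos: [0.3966, -0.229, 0.0283]
eef_rot: [3.141, 0.0, 2.652]
ft_force: [-0.6, -0.7, -0.5]
finger_gap: 0.009
grasp_force: 29.9
```

Request:
step_arm --plan '[{"dx": 0.0018, "dy": -0.0009, "dz": 0, "rx": 0, "ry": 0, "rz": 0, "jaw": 0}, {"dx": 0, "dy": 0, "dz": 0, "rx": 0, "ry": 0, "rz": 0, "jaw": 0}, {"dx": 0, "dy": 0, "dz": 0, "rx": 0, "ry": 0, "rz": 0, "jaw": 0}]'

```text
time: 17.65
tool_pos: [0.3975, -0.2296, 0.0281]
eef_rot: [-3.141, -0.001, 2.652]
ft_force: [-1.7, 1.0, -0.2]
finger_gap: 0.009
grasp_force: 29.9
```

Request:
step_arm --plan '[{"dx": 0.0018, "dy": -0.0009, "dz": 0, "rx": 0, "ry": 0, "rz": 0, "jaw": 0}, {"dx": 0, "dy": 0, "dz": 0, "rx": 0, "ry": 0, "rz": 0, "jaw": 0}, {"dx": 0, "dy": 0, "dz": 0, "rx": 0, "ry": 0, "rz": 0, "jaw": 0}]'

```text
time: 17.9
tool_pos: [0.3993, -0.2305, 0.0281]
eef_rot: [-3.141, -0.001, 2.652]
ft_force: [-1.8, 0.5, -0.4]
finger_gap: 0.0089
grasp_force: 29.9
```

Request:
step_arm --plan '[{"dx": 0.0013, "dy": -0.0007, "dz": 0, "rx": 0, "ry": 0, "rz": 0, "jaw": 0}, {"dx": 0, "dy": 0, "dz": 0, "rx": 0, "ry": 0, "rz": 0, "jaw": 0}, {"dx": 0, "dy": 0, "dz": 0, "rx": 0, "ry": 0, "rz": 0, "jaw": 0}]'

```text
time: 18.15
tool_pos: [0.4007, -0.2313, 0.0281]
eef_rot: [-3.141, -0.001, 2.652]
ft_force: [-3.3, 1.7, -0.7]
finger_gap: 0.009
grasp_force: 29.9
```

Request:
step_arm --plan '[{"dx": 0.0009, "dy": -0.0005, "dz": 0, "rx": 0, "ry": 0, "rz": 0, "jaw": 0}, {"dx": 0, "dy": 0, "dz": 0, "rx": 0, "ry": 0, "rz": 0, "jaw": 0}]'

```text
time: 18.32
tool_pos: [0.4013, -0.2316, 0.0281]
eef_rot: [-3.141, -0.002, 2.652]
ft_force: [-3.3, 2.2, 0.1]
finger_gap: 0.0089
grasp_force: 29.9
```

Request:
step_arm --plan '[{"dx": 0.0009, "dy": -0.0005, "dz": 0, "rx": 0, "ry": 0, "rz": 0, "jaw": 0}, {"dx": 0, "dy": 0, "dz": 0, "rx": 0, "ry": 0, "rz": 0, "jaw": 0}]'

```text
time: 18.48
tool_pos: [0.4014, -0.2318, 0.0278]
eef_rot: [-3.141, -0.003, 2.652]
ft_force: [-5.4, 2.3, 0.6]
finger_gap: 0.0089
grasp_force: 30.0
```

Request:
step_arm --plan '[{"dx": 0.0009, "dy": -0.0005, "dz": 0, "rx": 0, "ry": 0, "rz": 0, "jaw": 0}, {"dx": 0, "dy": 0, "dz": 0, "rx": 0, "ry": 0, "rz": 0, "jaw": 0}, {"dx": 0, "dy": 0, "dz": 0, "rx": 0, "ry": 0, "rz": 0, "jaw": 0}]'

```text
time: 18.73
tool_pos: [0.4015, -0.2319, 0.0276]
eef_rot: [-3.141, -0.005, 2.652]
ft_force: [-6.1, 2.5, -0.6]
finger_gap: 0.0089
grasp_force: 30.0
```

Request:
step_arm --plan '[{"dx": 0, "dy": 0, "dz": 0, "rx": 0, "ry": 0, "rz": 0, "jaw": 0}, {"dx": 0, "dy": 0, "dz": 0, "rx": 0, "ry": 0, "rz": 0, "jaw": 0}, {"dx": 0, "dy": 0, "dz": 0, "rx": 0, "ry": 0, "rz": 0, "jaw": 0}, {"dx": 0, "dy": 0, "dz": 0, "rx": 0, "ry": 0, "rz": 0, "jaw": 0}, {"dx": 0, "dy": 0, "dz": 0, "rx": 0, "ry": 0, "rz": 0, "jaw": 0}, {"dx": 0, "dy": 0, "dz": 0, "rx": 0, "ry": 0, "rz": 0, "jaw": 0}, {"dx": 0, "dy": 0, "dz": 0, "rx": 0, "ry": 0, "rz": 0, "jaw": 0}, {"dx": 0, "dy": 0, "dz": 0, "rx": 0, "ry": 0, "rz": 0, "jaw": 0}]'

```text
time: 19.4
tool_pos: [0.4015, -0.2319, 0.0276]
eef_rot: [-3.141, -0.005, 2.652]
ft_force: [-7.0, 3.7, -0.4]
finger_gap: 0.0087
grasp_force: 30.0
```

Request:
step_arm --plan '[{"dx": 0, "dy": 0, "dz": 0, "rx": 0, "ry": 0, "rz": 0, "jaw": 0}, {"dx": 0, "dy": 0, "dz": 0, "rx": 0, "ry": 0, "rz": 0, "jaw": 0}, {"dx": 0, "dy": 0, "dz": 0, "rx": 0, "ry": 0, "rz": 0, "jaw": 0}, {"dx": 0, "dy": 0, "dz": 0, "rx": 0, "ry": 0, "rz": 0, "jaw": 0}, {"dx": 0, "dy": 0, "dz": 0, "rx": 0, "ry": 0, "rz": 0, "jaw": 0}, {"dx": 0, "dy": 0, "dz": 0, "rx": 0, "ry": 0, "rz": 0, "jaw": 0}, {"dx": 0, "dy": 0, "dz": 0, "rx": 0, "ry": 0, "rz": 0, "jaw": 0}, {"dx": 0, "dy": 0, "dz": 0, "rx": 0, "ry": 0, "rz": 0, "jaw": 0}]'

```text
time: 20.07
tool_pos: [0.4015, -0.2319, 0.0276]
eef_rot: [-3.141, -0.005, 2.652]
ft_force: [-7.3, 3.4, -0.1]
finger_gap: 0.0089
grasp_force: 30.0
```

Request:
step_arm --plan '[{"dx": 0, "dy": 0, "dz": 0, "rx": 0, "ry": 0, "rz": 0, "jaw": 0}, {"dx": 0, "dy": 0, "dz": 0, "rx": 0, "ry": 0, "rz": 0, "jaw": 0}, {"dx": 0, "dy": 0, "dz": 0, "rx": 0, "ry": 0, "rz": 0, "jaw": 0}, {"dx": 0, "dy": 0, "dz": 0, "rx": 0, "ry": 0, "rz": 0, "jaw": 0}, {"dx": 0, "dy": 0, "dz": 0, "rx": 0, "ry": 0, "rz": 0, "jaw": 0}, {"dx": 0, "dy": 0, "dz": 0, "rx": 0, "ry": 0, "rz": 0, "jaw": 0}]'

```text
time: 20.57
tool_pos: [0.4015, -0.2319, 0.0276]
eef_rot: [-3.141, -0.005, 2.652]
ft_force: [-6.3, 3.4, -0.3]
finger_gap: 0.009
grasp_force: 30.0
```

Request:
step_arm --plan '[{"dx": -0.0035, "dy": 0.0019, "dz": 0, "rx": 0, "ry": 0, "rz": 0, "jaw": 0}, {"dx": -0.0035, "dy": 0.0019, "dz": 0, "rx": 0, "ry": 0, "rz": 0, "jaw": 0}, {"dx": -0.0035, "dy": 0.0019, "dz": 0, "rx": 0, "ry": 0, "rz": 0, "jaw": 0}, {"dx": -0.0035, "dy": 0.0019, "dz": 0, "rx": 0, "ry": 0, "rz": 0, "jaw": 0}, {"dx": -0.0044, "dy": 0.0023, "dz": 0, "rx": 0, "ry": 0, "rz": 0, "jaw": 0}, {"dx": -0.0044, "dy": 0.0023, "dz": 0, "rx": 0, "ry": 0, "rz": 0, "jaw": 0}, {"dx": 0, "dy": 0, "dz": 0, "rx": 0, "ry": 0, "rz": 0, "jaw": 0}]'

```text
time: 21.15
tool_pos: [0.3801, -0.2203, 0.0283]
eef_rot: [-3.141, -0.001, 2.652]
ft_force: [0.3, 0.4, -0.1]
finger_gap: 0.0087
grasp_force: 29.9
```

Request:
step_arm --plan '[{"dx": 0, "dy": 0, "dz": 0.02, "rx": 0, "ry": 0, "rz": 0, "jaw": 0}, {"dx": 0, "dy": 0, "dz": 0.03, "rx": 0, "ry": 0, "rz": 0, "jaw": 0}, {"dx": 0.005, "dy": 0.016, "dz": 0.01, "rx": 0, "ry": 0, "rz": 0.6, "jaw": 0}, {"dx": 0.01, "dy": 0.03, "dz": 0, "rx": 0, "ry": 0, "rz": 0.6, "jaw": 0}, {"dx": 0.01, "dy": 0.03, "dz": 0, "rx": 0, "ry": 0, "rz": 0.6, "jaw": 0}, {"dx": 0.01, "dy": 0.03, "dz": 0, "rx": 0, "ry": 0, "rz": 0.6, "jaw": 0}, {"dx": 0.01, "dy": 0.03, "dz": 0, "rx": 0, "ry": 0, "rz": 0.6, "jaw": 0}, {"dx": 0.01, "dy": 0.03, "dz": 0, "rx": 0, "ry": 0, "rz": 0.6, "jaw": 0}]'

```text
time: 21.82
tool_pos: [0.4364, -0.0525, 0.0883]
eef_rot: [3.141, 0.001, 2.716]
ft_force: [0.5, 0.1, -0.1]
finger_gap: 0.0089
grasp_force: 29.9
```

Request:
step_arm --plan '[{"dx": 0.008, "dy": 0.02, "dz": 0, "rx": 0, "ry": 0, "rz": 0, "jaw": 0}, {"dx": 0.002, "dy": 0.01, "dz": 0, "rx": 0, "ry": 0, "rz": 0, "jaw": 0}, {"dx": 0, "dy": 0, "dz": 0, "rx": 0, "ry": 0, "rz": 0, "jaw": 0}, {"dx": 0, "dy": 0, "dz": 0, "rx": 0, "ry": 0, "rz": 0, "jaw": 0}]'

```text
time: 22.15
tool_pos: [0.4455, -0.0249, 0.088]
eef_rot: [-3.141, -0.001, 2.716]
ft_force: [0.2, -1.3, -0.7]
finger_gap: 0.0089
grasp_force: 29.9
```

Run:
```python
from h import *
s=sense();tp=np.array(s["tool_pos"]);print(s["time"],tp,s["eef_rot"])
for n in("scene","top"):
    im,d=grab_frame(n); P=pts(n,d)
    for q in masks_of(n,"stylus")[:1]:
        m=q["mask"]&(P[...,2]>.05)&(P[...,2]<.13); p=P[m]; x=np.array([.91,-.415]); r=(p[:,:2]-tp[:2])@x
        print(n,q["confidence"],len(p),"along rel TCP",np.percentile(r,[1,99]),"z fit",np.polyfit(r,p[:,2],1))
    for q in masks_of(n,"weight_large")[:1]:
        p=P[q["mask"]&(d>0)]; p=p[(p[:,2]>.07)&(p[:,2]<.15)&(np.hypot(p[:,0]-.6,p[:,1]+.3)<.06)]; k=p[p[:,2]>.12]; print(n,"weight",q["confidence"],p.mean(0),p.max(0),"knob",k.mean(0))
    if n=="scene": A=cv2.resize(im[110:260,230:400],(450,400),interpolation=cv2.INTER_CUBIC)
    else: B=cv2.resize(im[150:260,240:336],(350,400),interpolation=cv2.INTER_CUBIC)
save("r1",np.hstack([A,B]))
```

```text
22.15 [ 0.44545611 -0.02487073  0.0879911 ] [-3.14058138e+00 -6.20147463e-04  2.71574720e+00]
scene 0.64 49 along rel TCP [-0.05062768  0.00285837] z fit [0.00636999 0.10422074]
scene weight 0.59 [ 0.59690645 -0.29439524  0.07545076] [ 0.65584114 -0.24768968  0.10137949] knob [nan nan nan]
top 0.41 896 along rel TCP [0.21063266 0.30601018] z fit [-0.00329309  0.07539751]<stdin>:9: RuntimeWarning: Mean of empty slice.
  ret = um.true_divide(
```

View pics/r1.png

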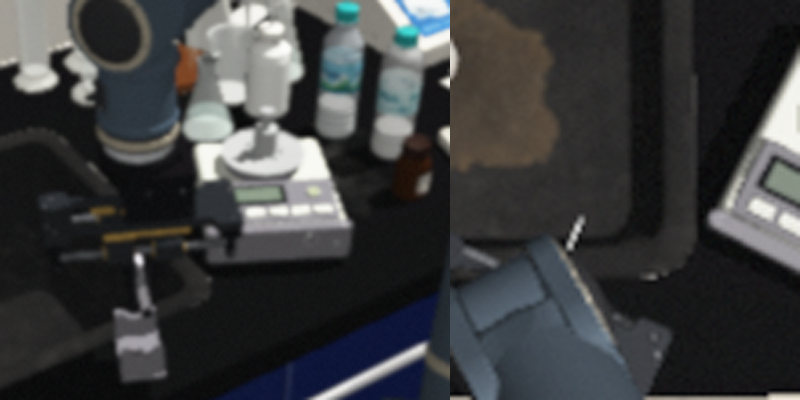

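The picture shows the large weight upright in the middle of the pan, the vial standing, and the stylus level in the gripper above its rest.

Request:
step_arm --plan '[{"dx": -0.0004, "dy": 0.0006, "dz": -0.015, "rx": 0, "ry": 0, "rz": 0, "jaw": 0}, {"dx": 0, "dy": 0, "dz": -0.015, "rx": 0, "ry": 0, "rz": 0, "jaw": 0}, {"dx": 0, "dy": 0, "dz": -0.013, "rx": 0, "ry": 0, "rz": 0, "jaw": 0}, {"dx": 0, "dy": 0, "dz": 0, "rx": 0, "ry": 0, "rz": 0, "jaw": 0}, {"dx": 0, "dy": 0, "dz": 0, "rx": 0, "ry": 0, "rz": 0, "jaw": 0}]'

```text
time: 22.87
tool_pos: [0.4452, -0.0244, 0.045]
eef_rot: [-3.141, -0.001, 2.714]
ft_force: [0.5, -0.5, 0.1]
finger_gap: 0.0087
grasp_force: 29.9
```

Request:
step_arm --plan '[{"dx": 0, "dy": 0, "dz": -0.01, "rx": 0, "ry": 0, "rz": 0, "jaw": 0}, {"dx": 0, "dy": 0, "dz": -0.008, "rx": 0, "ry": 0, "rz": 0, "jaw": 0}, {"dx": 0, "dy": 0, "dz": -0.004, "rx": 0, "ry": 0, "rz": 0, "jaw": 0}, {"dx": 0, "dy": 0, "dz": 0, "rx": 0, "ry": 0, "rz": 0, "jaw": 0}, {"dx": 0, "dy": 0, "dz": 0, "rx": 0, "ry": 0, "rz": 0, "jaw": 0}]'

```text
time: 23.28
tool_pos: [0.4455, -0.024, 0.0231]
eef_rot: [-3.142, -0.001, 2.715]
ft_force: [0.1, 0.5, 0.5]
finger_gap: 0.0091
grasp_force: 29.9
```

Request:
step_arm --plan '[{"dx": 0, "dy": 0, "dz": -0.0015, "rx": 0, "ry": 0, "rz": 0, "jaw": 0}, {"dx": 0, "dy": 0, "dz": 0, "rx": 0, "ry": 0, "rz": 0, "jaw": 0}]'

```text
time: 23.45
tool_pos: [0.4458, -0.024, 0.0219]
eef_rot: [3.141, 0.0, 2.715]
ft_force: [0.0, 0.5, 0.1]
finger_gap: 0.0093
grasp_force: 29.9
```

Request:
step_arm --plan '[{"dx": 0, "dy": 0, "dz": -0.0013, "rx": 0, "ry": 0, "rz": 0, "jaw": 0}, {"dx": 0, "dy": 0, "dz": 0, "rx": 0, "ry": 0, "rz": 0, "jaw": 0}, {"dx": 0, "dy": 0, "dz": 0, "rx": 0, "ry": 0, "rz": 0, "jaw": 0}]'

```text
time: 23.7
tool_pos: [0.4456, -0.0241, 0.0205]
eef_rot: [3.142, 0.0, 2.715]
ft_force: [1.0, -0.2, -0.3]
finger_gap: 0.009
grasp_force: 29.9
```

Request:
step_arm --plan '[{"dx": 0, "dy": 0, "dz": 0, "rx": 0, "ry": 0, "rz": 0, "jaw": 0.012}, {"dx": 0, "dy": 0, "dz": 0, "rx": 0, "ry": 0, "rz": 0, "jaw": 0.02}, {"dx": 0, "dy": 0, "dz": 0, "rx": 0, "ry": 0, "rz": 0, "jaw": 0.03}, {"dx": 0, "dy": 0, "dz": 0, "rx": 0, "ry": 0, "rz": 0, "jaw": 0.04}, {"dx": 0, "dy": 0, "dz": 0, "rx": 0, "ry": 0, "rz": 0, "jaw": 0.04}, {"dx": 0, "dy": 0, "dz": 0, "rx": 0, "ry": 0, "rz": 0, "jaw": 0.04}, {"dx": 0, "dy": 0, "dz": 0, "rx": 0, "ry": 0, "rz": 0, "jaw": 0.04}]'

```text
time: 24.28
tool_pos: [0.4456, -0.0241, 0.0205]
eef_rot: [3.141, -0.0, 2.715]
ft_force: [-0.2, -0.1, 0.1]
finger_gap: 0.038
grasp_force: 0.0
```

Request:
step_arm --plan '[{"dx": 0, "dy": 0, "dz": 0.01, "rx": 0, "ry": 0, "rz": 0, "jaw": 0.04}, {"dx": 0, "dy": 0, "dz": 0.02, "rx": 0, "ry": 0, "rz": 0, "jaw": 0.04}, {"dx": 0, "dy": 0, "dz": 0.03, "rx": 0, "ry": 0, "rz": 0, "jaw": 0.04}, {"dx": 0, "dy": 0, "dz": 0.03, "rx": 0, "ry": 0, "rz": 0, "jaw": 0.04}, {"dx": 0.025, "dy": -0.0125, "dz": 0.025, "rx": 0, "ry": 0, "rz": 0, "jaw": 0.04}, {"dx": 0.025, "dy": -0.0125, "dz": 0.025, "rx": 0, "ry": 0, "rz": 0, "jaw": 0.04}, {"dx": 0, "dy": 0, "dz": 0, "rx": 0, "ry": 0, "rz": 0, "jaw": 0.04}, {"dx": 0, "dy": 0, "dz": 0, "rx": 0, "ry": 0, "rz": 0, "jaw": 0.04}]'

```text
time: 24.95
tool_pos: [0.4974, -0.0497, 0.1624]
eef_rot: [3.14, 0.003, 2.713]
ft_force: [-0.4, 1.3, -0.2]
finger_gap: 0.0401
grasp_force: 0.0
```

Run:
```python
from h import *
s=sense();print(s["time"],s["tool_pos"],s["ft_force"])
im,d=grab_frame("wrist"); P=pts("wrist",d); save("f",im)
for q in masks_of("wrist","stylus")[:1]:
    m=q["mask"]&(P[...,2]>.02)&(P[...,2]<.05);p=P[m]; c=p[:,:2].mean(0); u=np.array([.91,-.4147]); r=p[:,:2]@u
    print(q["confidence"],c,"ends",c+u*(r.min()-c@u),c+u*(r.max()-c@u),"zfit",np.polyfit(r-c@u,p[:,2],1))
```

```text
24.95 [ 0.49740853 -0.04965757  0.16236787] [-0.43484889  1.31545855 -0.18957589]
0.74 [ 0.44869086 -0.02608938] ends [ 0.39874362 -0.00332771] [ 0.52355366 -0.06020543] zfit [-0.01586577  0.03463771]
```

View pics/f.png

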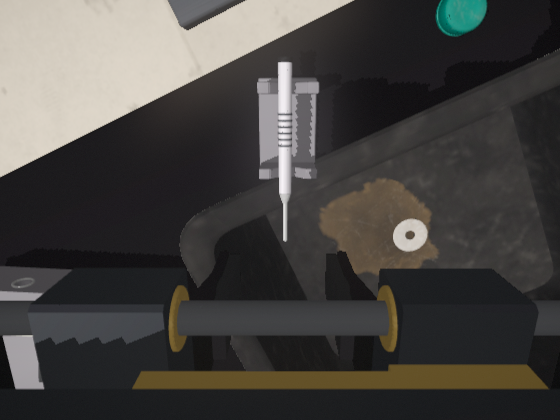

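The picture shows the stylus back in both notches (tail (285,65), tip (285,240)), within about 2 mm of where it started; the robot touches nothing.

```bash
python3 -c "
from rig import *
print(job_done())"
```

```text
the job is handed in; nothing more can be done
None
```

The job is handed in at about 25 s: the 200 g weight stands upright in the middle of the pan, the button was held against its stop for about 1.8 s and released, and the stylus is back in both notches of its rest.

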